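Wedge open a press-fit drive case evenly

ROBOT

A 6-joint arm with a two-finger parallel gripper is mounted at the origin on the work surface. World frame = base frame: x ahead of the robot, y to its left, z up, the work surface at z = 0. Lengths are in mm, angles in rad, forces in N, time in s.
With the tool pointing down it reaches from about 350 to 725 mm from the base axis. Payload 4.3 kg.
Tool frame: the origin (TCP) lies at the very end of the fingers, on their centre line; the grasp point (between the pads) lies 19 mm behind it (env.grip_depth is the distance from the TCP to the grasp point, in mm); z points along the fingers, y is the line along which they close (so a half turn about z gives the same grasp; the last joint's range is limited). The gripper opens to 85 mm and grips with 20 to 120 N. Pads are 22 mm wide; open, the fingers measure 114 mm over their backs; the gripper's body (76 mm by 85 mm) begins 54 mm behind the grasp point. The pads swing forward as they close: fully open they stand 13 mm farther back than shut.
Start: joints at [-1.441, 0.377, 0.081, 1.274, 0, 1.46], TCP at [136.576, -558.582, 231.329] pointing down, gripper open.
Joint ranges: [-2.72, 2.72], [-0.84, 1.66], [-1.02, 1.22], [-1.77, 2.12], [-1.37, 1.28], [-3.14, 3.14]. Speed limits (rad/s): [2.57, 2.57, 3.14, 3.14, 3.14, 3.14].

INTERFACE

Orientations are given as a unit quaternion [w, x, y, z].
In Python, from rig import env gives the robot as it stands. The module is installed in compiled form; this text tells all that it offers.
- The arm moves only by the tool carry_out, never from a script. Its argument "steps" is a list of rows, each an object with "linear": the shift along the tool's x, y, z in cm, a list of three; "spin": the turn about the tool's z in rad; "jaw": the opening, from 0 (shut) to 1 (fully open). In form: [{"linear": [dx, dy, dz], "spin": spin, "jaw": jaw}, ...]. A call has 1 to 20 rows; each row shifts and turns the commanded pose from where the row before left it, along the tool's axes as they then stand; what a row does not reach is not made up. A row lasts 1/12 s, in which the tool goes at most 41.7 mm and 7.16 degrees, less where a joint would pass 70% of its speed; a pose out of reach is approached as far as the arm can. A call with a gripper value outside its range is refused whole. The fingers move at their own pace and stop on an object; the grip force is fixed at half the most. Time passes only in rows, so rows that do not move let the fingers close. It gives the time, the measured TCP pose, the force, the opening and the grip force at its end, in the units of the state.
- env.sense(): the state, without advancing time (a new reading comes with each control period).
- env.camera(name): name is "side" or "top" or "wrist"; returns the picture (400x640x3 uint8, red, green, blue); there is no depth.
- env.get_calibration(name): a dict with "fx", "fy", "cx", "cy" (pixels), "R" (3x3) and "t" (3): a world point X has camera coordinates R X + t. Camera axes: x right, y down, z forward; pixel columns grow to the right and rows downward; lengths in mm; the calibration is good to about 2 mm. The wrist camera is an equidistant fisheye: a pixel r from the principal point sees the ray r / f radians off the axis. A picture is of the moment at which its call begins: read the wrist's pose just before it. get_calibration takes no time and is no camera call; for the wrist camera it gives the pose at the moment of the call.
- env.hand_in(): hands the job in; it is judged then, once.
The state is a dict: "time_s": time; "q": joint angles; "qvel": joint speeds; "tau": joint torques, N m; "eef_pos": TCP position; "eef_rot": TCP orientation; "force": force on the tool from outside, world axes, zero at the start; "ft_torque": the same for the moment, N m; "width": opening from 0.0 (shut) to 1.0 (fully open); "grasp_force": force on a finger pad.
Only numpy, scipy, OpenCV 4.12 (cv2) and the standard library are available. Lean on these libraries where they do the work, as an engineer would, in place of code of your own. Each camera call takes 0.05 s, during which the arm holds its last target. There are 200 camera calls.

TASK

Pick up the orange double-ended opening wedge and work it into the seam of the drive case, from the left and right sides in turn, until the lid stands at least 10 mm proud of its closed position on both sides. Keep the lid nearly level on the way, never with one side raised more than 7 mm above the other, and do not touch the lid with the gripper or disturb the other things on the bench. Then lay the wedge back flat on its grey pad and let go, leaving the lid raised.

Things in the scene. Friction and masses are not known exactly. Their poses are not given: they have to be found in the camera images.
- case: Lower half of the drive case, fixed: black, 160 long (its x) x 144 wide (its y), on a grey foot 190 x 164 x 12; origin under its centre, z up, yaw up to 0.4 rad either way. Its flat deck, on which the wedge slides, is 40 mm above the origin and 138 wide. Between deck and lid runs an open groove 4 mm high (lid shut) along both long sides; inside it is free for the wedge.
- left_mouth (a point): Edge of the deck, middle of the left (+y) long side, at deck height, 69 mm from the case's centre line. The wedge goes in here along the case's -y, flat face on the deck; the lid's dowels stand 66 mm to either side along the edge.
- right_mouth (a point): The same, middle of the right (-y) long side; the wedge goes in along the case's +y.
- lid: Upper half, 160 x 130 x 28: aluminium, blue lips, black top 72 mm above the bench when shut. Each long side has its own stiff press fit: raising a side takes about 6 N of lift (10 to 15 N of push on the wedge), leaves the other side where it is, and the side stays up when the wedge is drawn out. Sides start 0 to 1.5 mm raised; stop at 19 mm. Origin 4 mm under the left lip, axes as the case's.
- lid_left (a point): Underside of the lid's left lip (rounded, 4 mm radius), mid-length, 61 mm left of the case's centre line. It is 4 mm above the deck when shut: its height above the deck less 4 mm is how far that side is raised.
- lid_right (a point): The same for the right lip, 61 mm right of the centre line.
- wedge_mid (a point): Centre of the wedge (both ends alike), 22 mm above its flat underside; x along its length of 166, z up. Black upright grip 54 long x 18 wide x 44 high, pinched across the 18 mm (y). Orange blades 30 wide: from the grip 14 mm at full 15 thickness, then a ramp on top falling over 42 mm to a 2 mm tip, 83 mm from the centre. White stripe about half-way, 59 mm from the centre, 9.5 thick. 0.12 kg.
- pad: Light grey pad, fixed: 110 (x) x 220 (y) x 10 thick, origin under its centre. The wedge starts lying on it, roughly along the pad's y. Use of the wedge: stripe under a lip = that side raised 5.5 mm; full thickness under the lip (wedge centre 98 mm or less from the case's centre line) = raised 11 mm.
- bottle: Bystander: white bottle with a blue cap, 54 diameter, 130 tall, origin under its centre.
- disk: Bystander: bare steel 2.5 inch disk drive, 70 x 100 x 10, lying flat, origin under its centre.
- driver: Bystander: red-handled screwdriver lying flat.
- dish: Bystander: steel screw dish, 80 diameter, 30 high, origin under its centre.
Not all that is in view belongs to the job. Of the things like the part that bears wedge_mid, leave any that is pink; of the rest the larger one is meant.

How it is judged:
By the outcome, as a careful person would: the job done as asked, in the order asked, and still so for the second after the job is handed in, with the robot touching nothing.
It also fails if it takes over 64 s, if anything falls off the work surface, if the arm or the gripper's body presses on something with over 40 N, if the wrist force passes 120 N, or if a joint passes its speed limit or range.

## Working session

There is one attempt and no reset: what is moved stays moved. The work goes in short steps, Python scripts to look and compute and a tool call to move; the robot and the scene stay as the last step left them, time stands still between calls to the robot, and variables do not carry over. Pictures are saved under pics/ and viewed, at most 14 in all, crops included, and the job is handed in when it is done.

Besides the shell and the picture viewer there is one more tool, called after ">>>" as name(argument=value, ...), one argument or row to a line, values as JSON. carry_out: Moves the arm, as the interface text tells. Its arguments: {"type":"object","properties":{"steps":{"type":"array"}},"required":["steps"]}

```bash
mkdir -p pics; cat > h.py <<'E'
from rig import env
import numpy as np, cv2
def snap(n,f): 
    c=env.get_calibration(n); im=env.camera(n)[:,:,::-1]; cv2.imwrite(f'pics/{f}.png',im); np.save(f'pics/{f}.npy',c,allow_pickle=True); return c,im
def load(f): return np.load(f'pics/{f}.npy',allow_pickle=True).item()
def ray(c,u,v,fish=False):
    x=(u-c['cx'])/c['fx'];y=(v-c['cy'])/c['fy']
    if fish:
        r=np.hypot(x,y); s=np.sin(r)/r if r>1e-9 else 1; d=np.array([x*s,y*s,np.cos(r)])
    else: d=np.array([x,y,1.])
    R=np.array(c['R']);o=-R.T@np.array(c['t']); d=R.T@d; return o,d/np.linalg.norm(d)
def atz(c,u,v,z,fish=False):
    o,d=ray(c,u,v,fish); return o+d*(z-o[2])/d[2]
def tri(*rs):
    A=sum(np.eye(3)-np.outer(d,d) for o,d in rs);b=sum((np.eye(3)-np.outer(d,d))@o for o,d in rs)
    p=np.linalg.solve(A,b); return p,[np.linalg.norm(np.cross(p-o,d)) for o,d in rs]
def proj(c,X,fish=False):
    p=np.array(c['R'])@np.array(X)+np.array(c['t'])
    if fish:
        r=np.hypot(p[0],p[1]);th=np.arctan2(r,p[2]);p=np.array([p[0]/r*th,p[1]/r*th,1])
    return np.array([c['fx']*p[0]/p[2]+c['cx'],c['fy']*p[1]/p[2]+c['cy']])
E
python3 - <<'E'
from h import *
a=[]
for n in ('top','side'):
    c,im=snap(n,n+'0'); print(n,c)
    
E
```

```text
top {'fx': 440.6911997885494, 'fy': 440.6911997885494, 'cx': 316.38811282452025, 'cy': 198.66967238769288, 'R': array([[-0.02136808, -0.99972688, -0.00946418],
       [-0.98407545,  0.0227025 , -0.1762955 ],
       [ 0.17646221,  0.00554637, -0.98429179]]), 't': array([ -36.53226598,  586.82563637, 1319.37724541])}
side {'fx': 387.0540767620844, 'fy': 387.0540767620844, 'cx': 317.6276916471754, 'cy': 196.24691466750812, 'R': array([[-0.95818114, -0.28609517,  0.00620084],
       [-0.178842  ,  0.58177498, -0.79344402],
       [ 0.22339301, -0.76137207, -0.60861165]]), 't': array([ 550.71932513,  175.33261824, 1145.2183169 ])}
```

View pics/top0.png

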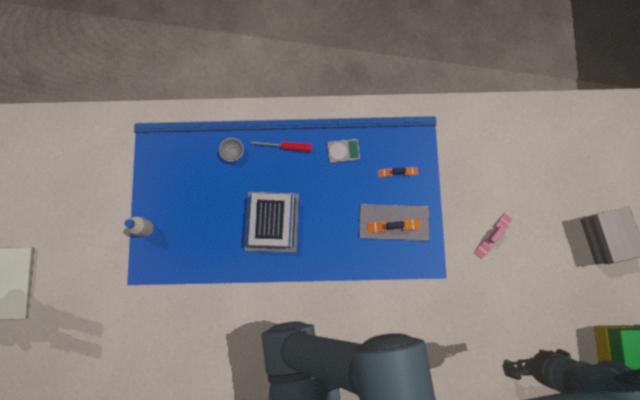

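View pics/side0.png

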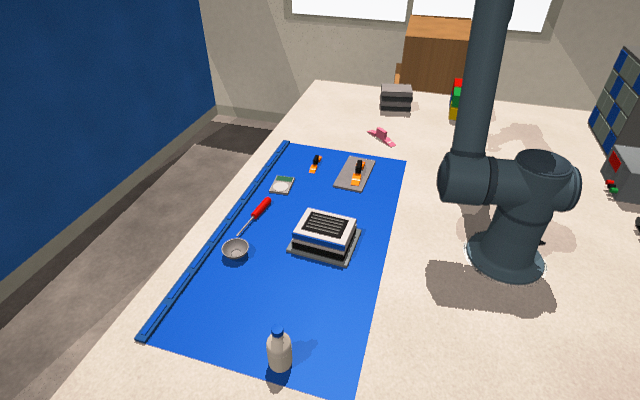

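The candidates in the top picture are orange on the pad (394,226), a smaller orange one (398,172) and a pink one (493,236). The one on the pad fits, being orange and the larger. I'll confirm it in an enlarged crop that also shows the case.

```bash
python3 - <<'E'
from h import *
t=cv2.imread('pics/top0.png');s=cv2.imread('pics/side0.png')
r=lambda i,x,y,w,h,k:cv2.resize(i[y:y+h,x:x+w],None,fx=k,fy=k,interpolation=cv2.INTER_CUBIC)
a=np.hstack([r(t,350,160,90,85,4.44)[:375,:400],r(t,232,180,80,75,5)])
b=r(s,300,145,80,45,5); d=r(s,280,200,80,45,5)
b=np.hstack([b,r(s,280,200,90,70,4.4444)[:225,:400]])
cv2.imwrite('pics/crop0.png',np.vstack([a,b]))
E
```

```text
(no output)
```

View pics/crop0.png

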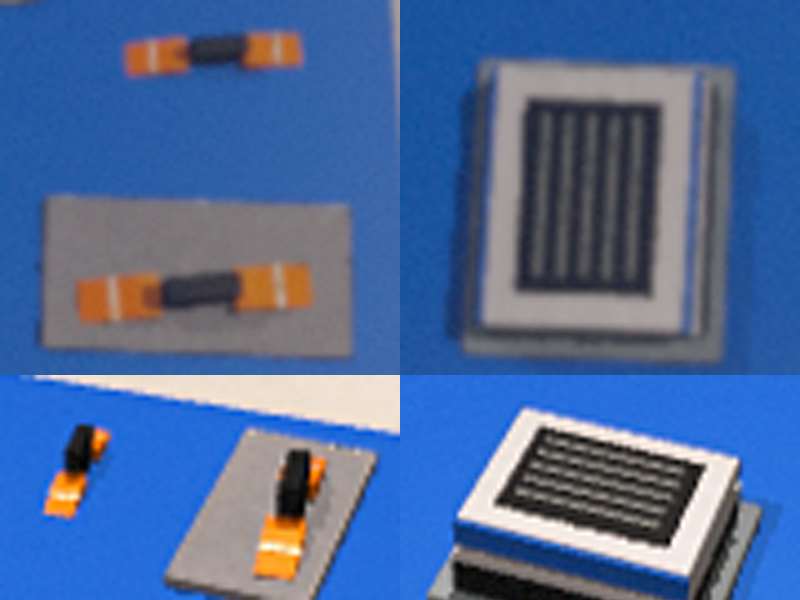

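The crop confirms it: the wedge on the pad is orange and clearly larger than the other orange one (tips ~(368,228) and (420,224) in the top picture). The case's foot corners are ~(248,192), (299,194), (296,252), (245,250).

```bash
python3 - <<'E'
from h import *
c=load('top0')
P=lambda u,v,z:atz(c,u,v,z).round(1)
print('tips',P(367.8,227.8,11),P(420,224.2,11),'grip',P(395.3,225.3,54))
print('foot',[P(u,v,12)for u,v in((248,192),(299,193.6),(296.4,251.6),(244.6,250.4))])
print('lid',[P(u,v,72)for u,v in((251.4,192.6),(292.4,194.4),(290,246.6),(248,245.6))])
print('pad',[P(350+u/4.444,160+v/4.444,10)for u,v in((45,195),(350,203),(352,355),(42,347))])
print('bottle',P(140,228,0),'dish',P(231,150,15))
s=env.sense();print(s);print(env.get_calibration('wrist'))
E
```

```text
tips [ 495.8 -210.    11. ] [ 503.5 -375.6   11. ] grip [ 496.9 -289.9   54. ]
foot [array([619.9, 170.2,  12. ]), array([610.9,   6.1,  12. ]), array([425.8,  17. ,  12. ]), array([433.1, 179.8,  12. ])]
lid [array([605.9, 149.9,  72. ]), array([597.3,  23.7,  72. ]), array([437.6,  32.8,  72. ]), array([443.4, 159.4,  72. ])]
pad [array([ 573.2, -188.8,   10. ]), array([ 562.4, -407.4,   10. ]), array([ 453.4, -401.6,   10. ]), array([ 464. , -182.5,   10. ])]
bottle [512.7 518.1   0. ] dish [760.5 226.2  15. ]
{'time_s': 0.1, 'q': array([-1.44130112e+00,  3.78028999e-01,  7.97921653e-02,  1.27439926e+00,
       -4.74719927e-05,  1.46051036e+00]), 'qvel': array([-1.13926541e-03, -1.25033948e-03,  1.99563059e-03,  2.99426784e-05,
       -8.28995289e-04, -1.86886925e-03]), 'tau': array([ 4.11474639e-04, -4.64698291e+01,  2.70580316e+01,  1.20496057e-02,
       -1.51593922e-04, -4.42852752e-06]), 'eef_pos': array([ 136.4813047 , -557.97507172,  230.44469371]), 'eef_rot': array([-9.19615479e-04,  9.92821305e-01,  1.19603552e-01, -3.25699079e-05]), 'force': array([0.81318403, 1.18993357, 0.28289911]), 'ft_torque': array([-0.06483113, -0.00274421, -0.0132266 ]), 'grasp_force': 0.0, 'width': 1.0000160485041534}
{'fx': 309.70691628693146, 'fy': 309.70691628693146, 'cx': 323.1618659166265, 'cy': 199.63686651604715, 'R': array([[ 2.37722610e-01, -9.71332862e-01, -6.57375181e-04],
       [-9.33217909e-01, -2.28582031e-01,  2.77226602e-01],
       [-2.69429573e-01, -6.52895570e-02, -9.60804340e-01]]), 't': array([-574.03933872,  -35.80113076,  377.45794435])}
```

>>> carry_out(
  steps=[
    {"linear": [2.77, -1.15, 0], "spin": 0, "jaw": 1},
    {"linear": [2.77, -1.15, 0], "spin": 0, "jaw": 1},
    {"linear": [2.77, -1.15, 0], "spin": 0, "jaw": 1},
    {"linear": [2.77, -1.15, 0], "spin": 0, "jaw": 1},
    {"linear": [2.77, -1.15, 0], "spin": 0, "jaw": 1},
    {"linear": [2.77, -1.15, 0], "spin": 0, "jaw": 1},
    {"linear": [2.77, -1.15, 0], "spin": 0, "jaw": 1},
    {"linear": [2.77, -1.15, 0], "spin": 0, "jaw": 1},
    {"linear": [2.77, -1.15, 0], "spin": 0, "jaw": 1},
    {"linear": [2.77, -1.15, 0], "spin": 0, "jaw": 1},
    {"linear": [2.77, -1.15, 0], "spin": 0, "jaw": 1},
    {"linear": [2.77, -1.15, 0], "spin": 0, "jaw": 1},
    {"linear": [2.77, -1.15, 0], "spin": 0, "jaw": 1},
    {"linear": [2.77, -1.15, 0], "spin": 0, "jaw": 1},
    {"linear": [2.77, -1.15, 0], "spin": 0, "jaw": 1},
    {"linear": [0, 0, 0], "spin": -0.12, "jaw": 1},
    {"linear": [0, 0, 0], "spin": -0.12, "jaw": 1},
    {"linear": [0, 0, 0], "spin": -0.12, "jaw": 1},
    {"linear": [0, 0, 0], "spin": -0.12, "jaw": 1},
    {"linear": [0, 0, 0], "spin": -0.12, "jaw": 1},
  ],
)

```text
time_s: 1.77
eef_pos: [499.0, -292.0, 230.7]
eef_rot: [-0.001, 0.912, 0.411, -0.0]
force: [-0.5, 0.5, -0.2]
width: 1.003
grasp_force: 0.0
```

>>> carry_out(
  steps=[
    {"linear": [0, 0, 0], "spin": -0.12, "jaw": 1},
    {"linear": [0, 0, 0], "spin": -0.12, "jaw": 1},
    {"linear": [0, 0, 0], "spin": -0.12, "jaw": 1},
    {"linear": [0, 0, 0], "spin": -0.12, "jaw": 1},
    {"linear": [0, 0, 0], "spin": -0.12, "jaw": 1},
    {"linear": [0, 0, 0], "spin": -0.12, "jaw": 1},
    {"linear": [0, 0, 0], "spin": -0.06, "jaw": 1},
    {"linear": [0, 0, 0], "spin": 0, "jaw": 1},
    {"linear": [0, 0, 0], "spin": 0, "jaw": 1},
    {"linear": [0, 0, 0], "spin": 0, "jaw": 1},
  ],
)

```text
time_s: 2.6
eef_pos: [499.1, -292.2, 231.0]
eef_rot: [-0.0, 0.69, 0.724, -0.0]
force: [1.0, -0.2, 0.4]
width: 0.997
grasp_force: 0.0
```

```bash
python3 - <<'E'
from h import *
s=env.sense();print(s['time_s'],s['eef_pos'],s['eef_rot'],s['force'],s['q'])
c,im=snap('wrist','w1')
cv2.imwrite('pics/w1b.png',cv2.resize(im,None,fx=1.25,fy=1.25,interpolation=cv2.INTER_CUBIC))
for X in((499.5,-291,54),(495.8,-210,11),(503,-375,11),(519,31,50)):print(proj(c,X,True)*1.25)
E
```

```text
2.6 [ 499.06805842 -292.22668522  231.03253505] [-2.56876248e-04  6.90084071e-01  7.23729164e-01 -7.10430958e-05] [ 0.96563766 -0.21270791  0.41132646] [-6.39353320e-01  3.84827646e-01  9.13531202e-02  1.27784905e+00
 -7.83748334e-05  8.83857190e-01]
[404.75208837 223.58217253]
[404.89314992 128.08528962]
[404.11952329 295.87706636]
[ 443.04747119 -114.52765522]
```

View pics/w1b.png

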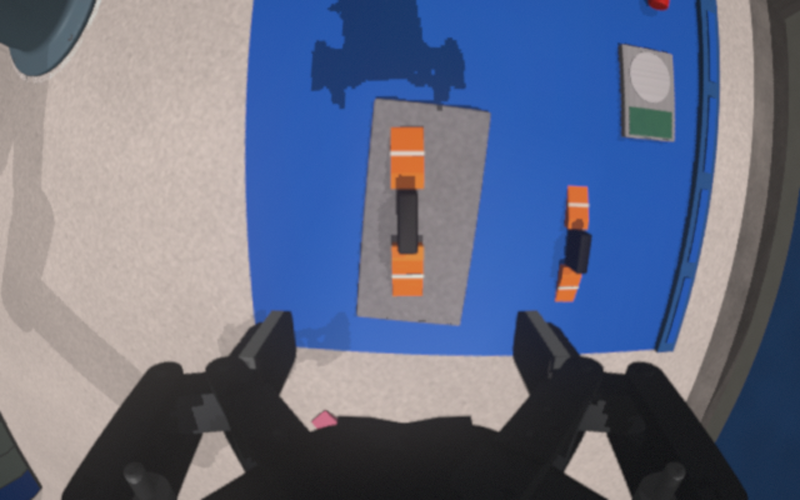

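```bash
python3 - <<'E'
from h import *
w=load('w1');t=load('top0')
k=1/1.25
for n,a,b in(('tip+y',(407,127),(367.8,227.8)),('tip-y',(408,296),(420,224.2))):
    p,e=tri(ray(w,a[0]*k,a[1]*k,True),ray(t,*b)); print(n,p.round(1),np.round(e,1),atz(w,a[0]*k,a[1]*k,11,True).round(1))
print('stripes',[atz(w,u*k,v*k,19.5,True).round(1) for u,v in((407.5,153.5),(407.5,277))])
print('griptop ends',[atz(w,u*k,v*k,54,True).round(1) for u,v in((407,191),(407.5,252))])
p,e=tri(ray(w,407*k,222*k,True),ray(t,395.3,225.3));print('grip tri',p,e)
E
```

```text
tip+y [ 496.8 -209.5   10. ] [1.1 1.1] [ 497.7 -208.9   11. ]
tip-y [ 506.  -378.4    1.4] [1.4 1.4] [ 506.9 -374.9   11. ]
stripes [array([ 499.3, -233.3,   19.5]), array([ 505.2, -351.3,   19.5])]
griptop ends [array([ 500. , -263.3,   54. ]), array([ 503.1, -315.8,   54. ])]
grip tri [ 501.7794394  -297.4998938    13.66184591] [np.float64(0.688379537223612), np.float64(0.6883795372236892)]
```

>>> carry_out(
  steps=[
    {"linear": [0.05, 0.3, 3.0], "spin": 0, "jaw": 1},
    {"linear": [0, 0, 3.0], "spin": 0, "jaw": 1},
    {"linear": [0, 0, 3.0], "spin": 0, "jaw": 1},
    {"linear": [0, 0, 3.0], "spin": 0, "jaw": 1},
    {"linear": [0, 0, 3.0], "spin": 0, "jaw": 1},
    {"linear": [0, 0, 2.5], "spin": 0, "jaw": 0.7},
    {"linear": [0, 0, 2.0], "spin": 0, "jaw": 0.7},
    {"linear": [0, 0, 1.3], "spin": 0, "jaw": 0.7},
    {"linear": [0, 0, 0.5], "spin": 0, "jaw": 0.7},
    {"linear": [0, 0, 0], "spin": 0, "jaw": 0.7},
    {"linear": [0, 0, 0], "spin": 0, "jaw": 0.7},
  ],
)

```text
time_s: 3.57
eef_pos: [502.5, -291.9, 18.8]
eef_rot: [0.0, 0.69, 0.724, 0.0]
force: [-0.8, 0.3, 0.9]
width: 0.702
grasp_force: 0.0
```

>>> carry_out(
  steps=[
    {"linear": [0, 0, 0], "spin": 0, "jaw": 0},
    {"linear": [0, 0, 0], "spin": 0, "jaw": 0},
    {"linear": [0, 0, 0], "spin": 0, "jaw": 0},
    {"linear": [0, 0, 0], "spin": 0, "jaw": 0},
    {"linear": [0, 0, 0], "spin": 0, "jaw": 0},
    {"linear": [0, 0, 0], "spin": 0, "jaw": 0},
    {"linear": [0, 0, 0], "spin": 0, "jaw": 0},
    {"linear": [0, 0, 0], "spin": 0, "jaw": 0},
    {"linear": [0, 0, 0], "spin": 0, "jaw": 0},
    {"linear": [0, 0, 0], "spin": 0, "jaw": 0},
  ],
)

```text
time_s: 4.4
eef_pos: [503.0, -292.3, 19.4]
eef_rot: [0.001, 0.69, 0.724, 0.0]
force: [0.1, 0.4, 5.8]
width: 0.196
grasp_force: 59.7
```

>>> carry_out(
  steps=[
    {"linear": [0, 0, -1.0], "spin": 0, "jaw": 0},
    {"linear": [0, 0, -2.0], "spin": 0, "jaw": 0},
    {"linear": [0, 0, -2.5], "spin": 0, "jaw": 0},
    {"linear": [0, 0, -2.5], "spin": 0, "jaw": 0},
    {"linear": [0, 0, -2.5], "spin": 0, "jaw": 0},
    {"linear": [0, 0, -2.5], "spin": 0, "jaw": 0},
    {"linear": [2.4, 0.25, 0], "spin": 0, "jaw": 0},
    {"linear": [2.4, 0.25, 0], "spin": 0, "jaw": 0},
    {"linear": [2.4, 0.25, 0], "spin": 0, "jaw": 0},
    {"linear": [2.4, 0.25, 0], "spin": 0, "jaw": 0},
    {"linear": [2.4, 0.25, 0], "spin": 0, "jaw": 0},
    {"linear": [2.4, 0.25, 0], "spin": 0, "jaw": 0},
    {"linear": [2.4, 0.25, 0], "spin": 0, "jaw": 0},
    {"linear": [2.4, 0.25, 0], "spin": 0, "jaw": 0},
    {"linear": [0, 0, 0], "spin": 0.1, "jaw": 0},
    {"linear": [0, 0, 0], "spin": 0, "jaw": 0},
    {"linear": [0, 0, 0], "spin": 0, "jaw": 0},
    {"linear": [0, 0, 0], "spin": 0, "jaw": 0},
  ],
)

```text
time_s: 5.9
eef_pos: [512.6, -99.4, 148.4]
eef_rot: [0.0, 0.725, 0.689, -0.0]
force: [-0.4, -0.0, -1.3]
width: 0.202
grasp_force: 58.8
```

```bash
python3 - <<'E'
from h import *
s=env.sense();print(s['time_s'],s['eef_pos'],s['eef_rot'],s['force'])
c,im=snap('wrist','w2')
cv2.imwrite('pics/w2b.png',cv2.resize(im,None,fx=1.25,fy=1.25,interpolation=cv2.INTER_CUBIC))
snap('side','side2')
E
```

```text
5.9 [512.63427216 -99.40602458 148.35222904] [ 3.95025035e-05  7.24504555e-01  6.89269992e-01 -1.62369838e-04] [-0.42608557 -0.0050488  -1.29307994]
```

View pics/w2b.png

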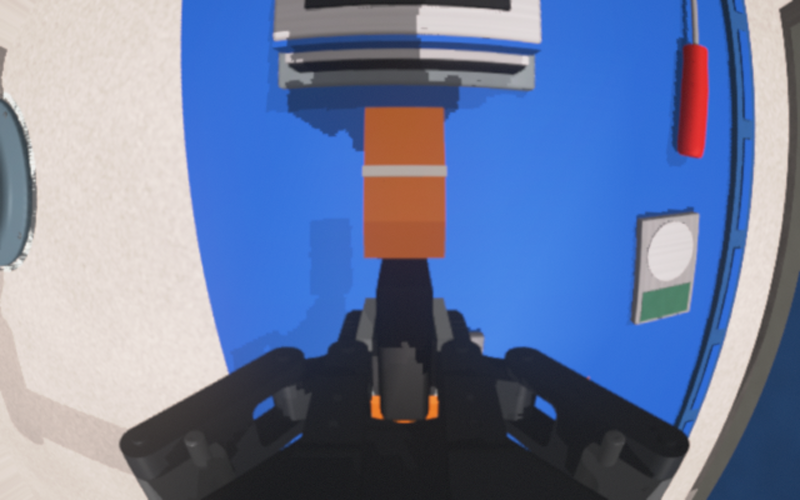

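```bash
python3 - <<'E'
from h import *
w=load('w2');k=.8
P=lambda u,v,z:atz(w,u*k,v*k,z,True).round(1)
print('foot',P(280,88,12),P(534,88,12))
print('lidtop blue edge(z~70)',P(274,39,70),P(541,38,70))
s=env.sense();h=2*np.arctan2(s['eef_rot'][2],s['eef_rot'][1]);print('heading',h)
zu=s['eef_pos'][2]-9.2
print('tip',P(364,107,zu+1),P(445,107,zu+1),'stripe',P(363,171,zu+9.5),P(446,171,zu+9.5))
x=np.array([np.cos(h),np.sin(h)]);print('pred tip',s['eef_pos'][:2]+83*x)
im=cv2.imread('pics/w2.png');cr=im[0:110,200:460]
cv2.imwrite('pics/w2c.png',np.vstack([cv2.resize(cr,(780,330),interpolation=cv2.INTER_CUBIC),cv2.resize(cv2.imread('pics/side2.png')[160:250,280:490],(780,270*780//780),interpolation=cv2.INTER_CUBIC)]))
E
```

```text
foot [428.   17.5  12. ] [613.1   8.8  12. ]
lidtop blue edge(z~70) [443.7  38.6  70. ] [599.2  32.1  70. ]
heading 1.5197643448269025
tip [501.5 -14.8 140.1] [532.3 -16.4 140.1] stripe [500.5 -39.1 148.6] [530.8 -40.6 148.6]
pred tip [516.93403739 -16.73812143]
```

View pics/w2c.png

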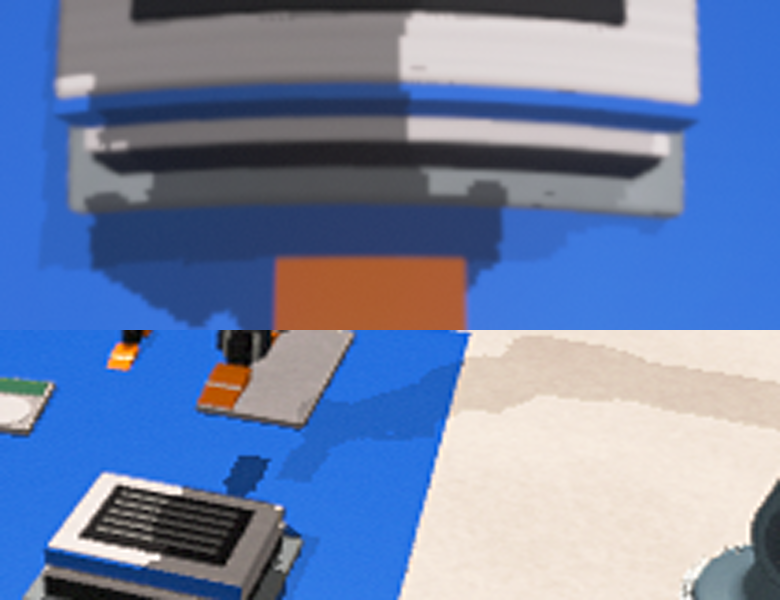

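The wrist crop shows the case foot's near edge, with corners (70,210) and (682,213). The deck edge is at about row 147 in the middle, under the blue lip. The wedge is held straight.

```bash
python3 - <<'E'
from h import *
w=load('w2');P=lambda u,v,z:atz(w,u/3+200-0.33,v/3-0.33,z,True).round(1)
print('deck',P(92,152,40),P(375,146,40),P(664,157,40))
print('foot',P(70,212,12),P(375,208,12),P(682,215,12))
print('tip',P(275,257,140),P(467,257,140))
im=cv2.imread('pics/w2.png');print(im[40:75,318].tolist())
E
```

```text
deck [443.1  29.3  40. ] [519.8  23.5  40. ] [598.7  20.6  40. ]
foot [427.   17.7  12. ] [519.3  10.2  12. ] [612.8   7.9  12. ]
tip [501.5 -14.7 140. ] [532.  -16.2 140. ]
[[111, 108, 113], [112, 111, 115], [113, 111, 116], [113, 112, 117], [112, 110, 115], [105, 104, 109], [85, 85, 88], [55, 53, 55], [39, 36, 36], [38, 33, 35], [38, 33, 36], [39, 34, 36], [38, 33, 34], [39, 34, 35], [39, 36, 38], [56, 53, 52], [73, 69, 69], [83, 80, 79], [85, 81, 80], [86, 82, 81], [86, 82, 81], [85, 82, 81], [86, 83, 82], [85, 81, 80], [82, 78, 77], [78, 74, 73], [76, 71, 68], [83, 67, 61], [97, 63, 50], [104, 61, 42], [107, 62, 43], [108, 62, 44], [106, 61, 42], [107, 61, 42], [107, 62, 42]]
```

>>> carry_out(
  steps=[
    {"linear": [0, 0.1, 2.5], "spin": 0, "jaw": 0},
    {"linear": [0, 0, 2.5], "spin": 0, "jaw": 0},
    {"linear": [0, 0, 2.5], "spin": 0, "jaw": 0},
    {"linear": [0, 0, 1.5], "spin": 0, "jaw": 0},
    {"linear": [0, 0, 0.7], "spin": 0, "jaw": 0},
    {"linear": [0.5, 0, 0], "spin": 0, "jaw": 0},
    {"linear": [1.0, 0, 0], "spin": 0, "jaw": 0},
    {"linear": [1.0, 0, 0], "spin": 0, "jaw": 0},
    {"linear": [1.0, 0, 0], "spin": 0, "jaw": 0},
    {"linear": [0.5, 0, 0], "spin": 0, "jaw": 0},
    {"linear": [0.25, 0, 0], "spin": 0, "jaw": 0},
    {"linear": [0, 0, 0], "spin": 0, "jaw": 0},
    {"linear": [0, 0, 0], "spin": 0, "jaw": 0},
    {"linear": [0, 0, 0], "spin": 0, "jaw": 0},
  ],
)

```text
time_s: 7.17
eef_pos: [516.1, -56.8, 51.4]
eef_rot: [0.0, 0.725, 0.689, -0.0]
force: [-0.1, 0.0, -1.6]
width: 0.202
grasp_force: 58.8
```

```bash
python3 - <<'E'
from h import *
s=env.sense();print(s['time_s'],s['eef_pos'],s['eef_rot'],s['force'])
c,im=snap('wrist','w3');snap('side','side3')
a=cv2.resize(im[0:180,190:460],(780,520),interpolation=cv2.INTER_CUBIC)
cv2.imwrite('pics/w3c.png',a)
E
```

```text
7.1667 [516.05941007 -56.75459505  51.4414799 ] [ 2.55092145e-04  7.24948406e-01  6.88803123e-01 -3.29427747e-05] [-0.05905875  0.02399929 -1.57542597]
```

View pics/w3c.png

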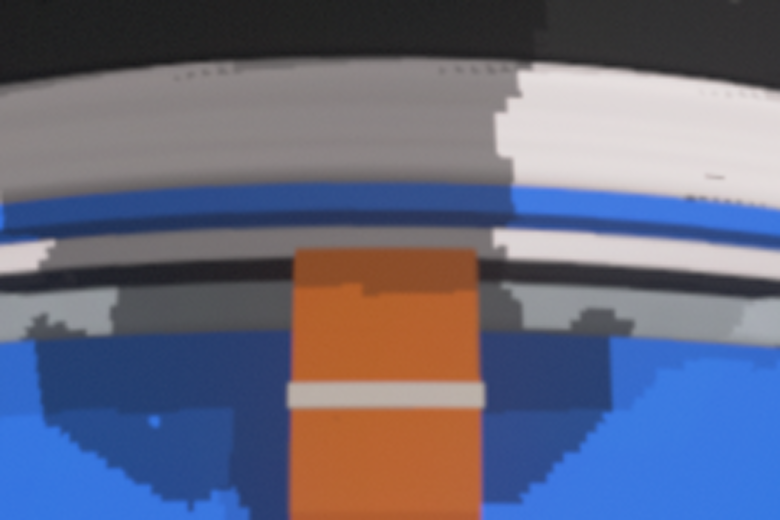

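The tip (row 248) stands over the deck strip, past the deck edge (row 262) and short of the lip (row 227). Next, touch down.

>>> carry_out(
  steps=[
    {"linear": [0, 0, 0.05], "spin": 0, "jaw": 0},
    {"linear": [0, 0, 0.05], "spin": 0, "jaw": 0},
    {"linear": [0, 0, 0.05], "spin": 0, "jaw": 0},
    {"linear": [0, 0, 0], "spin": 0, "jaw": 0},
    {"linear": [0, 0, 0], "spin": 0, "jaw": 0},
  ],
)

```text
time_s: 7.68
eef_pos: [515.8, -56.6, 49.7]
eef_rot: [-0.0, 0.725, 0.689, -0.0]
force: [0.3, -0.7, -1.1]
width: 0.2
grasp_force: 58.8
```

>>> carry_out(
  steps=[
    {"linear": [0, 0, 0.03], "spin": 0, "jaw": 0},
    {"linear": [0, 0, 0.03], "spin": 0, "jaw": 0},
    {"linear": [0, 0, 0], "spin": 0, "jaw": 0},
    {"linear": [0, 0, 0], "spin": 0, "jaw": 0},
  ],
)

```text
time_s: 8.02
eef_pos: [516.0, -56.6, 49.3]
eef_rot: [0.0, 0.725, 0.689, -0.0]
force: [-0.5, -0.1, -0.5]
width: 0.205
grasp_force: 58.9
```

>>> carry_out(
  steps=[
    {"linear": [0.2, 0, 0], "spin": 0, "jaw": 0},
    {"linear": [0.2, 0, 0], "spin": 0, "jaw": 0},
    {"linear": [0.2, 0, 0], "spin": 0, "jaw": 0},
    {"linear": [0.2, 0, 0], "spin": 0, "jaw": 0},
    {"linear": [0.2, 0, 0], "spin": 0, "jaw": 0},
    {"linear": [0, 0, 0], "spin": 0, "jaw": 0},
  ],
)

```text
time_s: 8.52
eef_pos: [516.6, -46.0, 49.2]
eef_rot: [-0.0, 0.725, 0.689, 0.0]
force: [0.1, 0.0, -1.0]
width: 0.198
grasp_force: 58.9
```

>>> carry_out(
  steps=[
    {"linear": [0.2, 0, 0], "spin": 0, "jaw": 0},
    {"linear": [0.2, 0, 0], "spin": 0, "jaw": 0},
    {"linear": [0.2, 0, 0], "spin": 0, "jaw": 0},
    {"linear": [0.2, 0, 0], "spin": 0, "jaw": 0},
    {"linear": [0.2, 0, 0], "spin": 0, "jaw": 0},
    {"linear": [0, 0, 0], "spin": 0, "jaw": 0},
  ],
)

```text
time_s: 9.02
eef_pos: [517.2, -40.4, 50.0]
eef_rot: [0.004, 0.725, 0.688, -0.003]
force: [-2.2, -12.5, 3.0]
width: 0.199
grasp_force: 59.6
```

>>> carry_out(
  steps=[
    {"linear": [0.2, 0, 0], "spin": 0, "jaw": 0},
    {"linear": [0.2, 0, 0], "spin": 0, "jaw": 0},
    {"linear": [0.2, 0, 0], "spin": 0, "jaw": 0},
    {"linear": [0.2, 0, 0], "spin": 0, "jaw": 0},
    {"linear": [0.2, 0, 0], "spin": 0, "jaw": 0},
    {"linear": [0.2, 0, 0], "spin": 0, "jaw": 0},
    {"linear": [0.1, 0, 0], "spin": 0, "jaw": 0},
    {"linear": [0, 0, 0], "spin": 0, "jaw": 0},
    {"linear": [0, 0, 0], "spin": 0, "jaw": 0},
  ],
)

```text
time_s: 9.77
eef_pos: [518.7, -27.7, 50.0]
eef_rot: [0.004, 0.726, 0.688, -0.003]
force: [-0.1, -12.4, 2.1]
width: 0.199
grasp_force: 59.3
```

>>> carry_out(
  steps=[
    {"linear": [0.2, 0, 0], "spin": 0, "jaw": 0},
    {"linear": [0.15, 0, 0], "spin": 0, "jaw": 0},
    {"linear": [0, 0, 0], "spin": 0, "jaw": 0},
    {"linear": [0, 0, 0], "spin": 0, "jaw": 0},
  ],
)

```text
time_s: 10.1
eef_pos: [518.9, -24.2, 50.0]
eef_rot: [0.004, 0.726, 0.688, -0.003]
force: [-0.6, -10.8, 2.5]
width: 0.201
grasp_force: 59.3
```

>>> carry_out(
  steps=[
    {"linear": [-0.5, 0, 0], "spin": 0, "jaw": 0},
    {"linear": [-1, 0, 0], "spin": 0, "jaw": 0},
    {"linear": [-1, 0, 0], "spin": 0, "jaw": 0},
    {"linear": [-1.2, 0, 0], "spin": 0, "jaw": 0},
    {"linear": [-1.2, 0, 0], "spin": 0, "jaw": 0},
    {"linear": [-0.6, 0, 0], "spin": 0, "jaw": 0},
    {"linear": [0, 0, 0], "spin": 0, "jaw": 0},
    {"linear": [0, 0, 0], "spin": 0, "jaw": 0},
  ],
)

```text
time_s: 10.77
eef_pos: [514.7, -75.6, 49.0]
eef_rot: [-0.0, 0.725, 0.688, -0.0]
force: [0.2, -0.4, -1.6]
width: 0.196
grasp_force: 58.9
```

```bash
python3 - <<'E'
from h import *
s=env.sense();print(s['time_s'],s['eef_pos'],s['eef_rot'],s['force'])
c,im=snap('wrist','w4');snap('side','side4')
a=cv2.resize(im[0:180,190:460],(780,520),interpolation=cv2.INTER_CUBIC)
cv2.imwrite('pics/w4c.png',a)
E
```

```text
10.7667 [514.72463933 -75.56934606  48.9919907 ] [-2.48729555e-04  7.25350257e-01  6.88379938e-01 -5.56170259e-05] [ 0.15148882 -0.36584217 -1.55251948]
```

View pics/w4c.png

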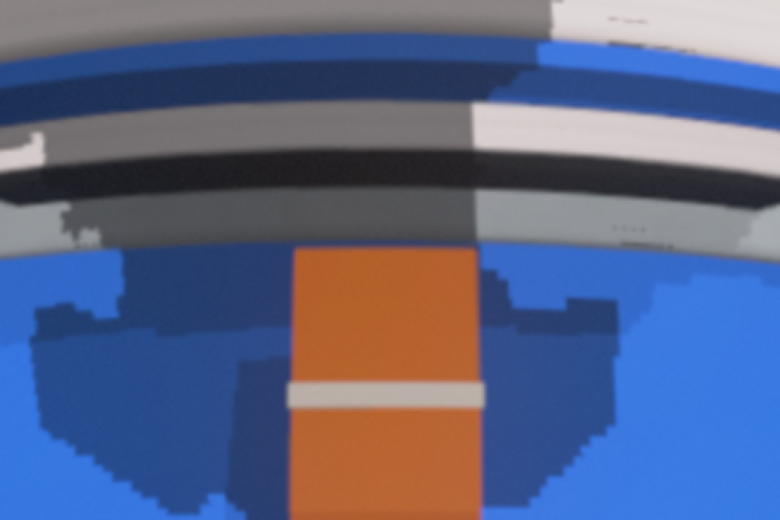

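```bash
python3 - <<'E'
from h import *
C=np.array([524,93.5]);n=np.array([.054,.9985])
def hz(f,u,v,yy):
    o,d=ray(load(f),190+u*270/780-.33,v*180/520-.33,True)
    k=(yy-(o[:2]-C)@n)/(d[:2]@n); return (o+k*d)[2].round(1)
for f,a in(('w3',(58+125,227,262)),('w4',(35,101,150))):
    print(f,'lip top',hz(f,385,a[0],-65),'lip bottom',hz(f,385,a[1],-62),'deck',hz(f,385,a[2],-69))
s=cv2.imread('pics/side0.png');t=cv2.imread('pics/side4.png')
E
```

```text
w3 lip top 101.6 lip bottom 32.6 deck 42.1
w4 lip top 91.0 lip bottom 48.0 deck 41.9
```

>>> carry_out(
  steps=[
    {"linear": [0, 0, -2.1], "spin": 0, "jaw": 0},
    {"linear": [0, 0, -3.5], "spin": 0, "jaw": 0},
    {"linear": [0, 0, -3.5], "spin": 0, "jaw": 0},
    {"linear": [1.34, 0.07, 0], "spin": 0, "jaw": 0},
    {"linear": [3, 0, 0], "spin": 0, "jaw": 0},
    {"linear": [3, 0, 0], "spin": 0, "jaw": 0},
    {"linear": [3, 0, 0], "spin": 0, "jaw": 0},
    {"linear": [3, 0, 0], "spin": 0, "jaw": 0},
    {"linear": [3, 0, 0], "spin": 0, "jaw": 0},
    {"linear": [3, 0, 0], "spin": 0, "jaw": 0},
    {"linear": [3, 0, 0], "spin": 0, "jaw": 0},
    {"linear": [3, 0, 0], "spin": 0, "jaw": 0},
    {"linear": [3, 0, 0], "spin": 0, "jaw": 0},
    {"linear": [3, 0, 0], "spin": 0, "jaw": 0},
    {"linear": [2.1, 0, 0], "spin": 0, "jaw": 0},
    {"linear": [0, 0, 0], "spin": 0, "jaw": 0},
    {"linear": [0, 0, 0], "spin": 0, "jaw": 0},
  ],
)

```text
time_s: 12.28
eef_pos: [532.1, 260.3, 139.8]
eef_rot: [0.0, 0.724, 0.69, -0.0]
force: [0.3, 0.2, -1.7]
width: 0.202
grasp_force: 59.0
```

>>> carry_out(
  steps=[
    {"linear": [0, 0, 2.5], "spin": 0, "jaw": 0},
    {"linear": [0, 0, 2.5], "spin": 0, "jaw": 0},
    {"linear": [0, 0, 2.5], "spin": 0, "jaw": 0},
    {"linear": [0, 0, 1.3], "spin": 0, "jaw": 0},
    {"linear": [0, 0, 0], "spin": 0, "jaw": 0},
    {"linear": [0, 0, 0], "spin": 0, "jaw": 0},
    {"linear": [0, 0, 0], "spin": 0, "jaw": 0},
  ],
)

```text
time_s: 12.87
eef_pos: [533.5, 258.6, 53.3]
eef_rot: [0.0, 0.725, 0.689, 0.001]
force: [-0.2, 0.9, -1.1]
width: 0.205
grasp_force: 59.0
```

```bash
python3 - <<'E'
from h import *
s=env.sense();print(s['time_s'],s['eef_pos'],s['eef_rot'],s['force'])
c,im=snap('side','side5');_,t=snap('top','top5')
a=cv2.resize(im[195:275,265:385],(780,520),interpolation=cv2.INTER_CUBIC)
cv2.imwrite('pics/s5c.png',a)
n=np.array([.054,.9985]);x=np.array([.9985,-.054]);C=np.array([524,93.5])
for nm,a,d,z in(('mouth',0,69,40),('dk+66',66,69,40),('dk-66',-66,69,40),('lip',0,65,44),('tip',0,82,42)):
    p=proj(c,[*(C+a*x+d*n),z]);print(nm,((p-[265,195]+.5)*6.5).round())
E
```

```text
12.8667 [533.49630205 258.55496844  53.31010646] [4.05776056e-04 7.25171111e-01 6.88568323e-01 5.99784802e-04] [-0.1534054   0.93252323 -1.0572233 ]
mouth [343. 336.]
dk+66 [205. 300.]
dk-66 [485. 372.]
lip [346. 323.]
tip [333. 352.]
```

View pics/s5c.png

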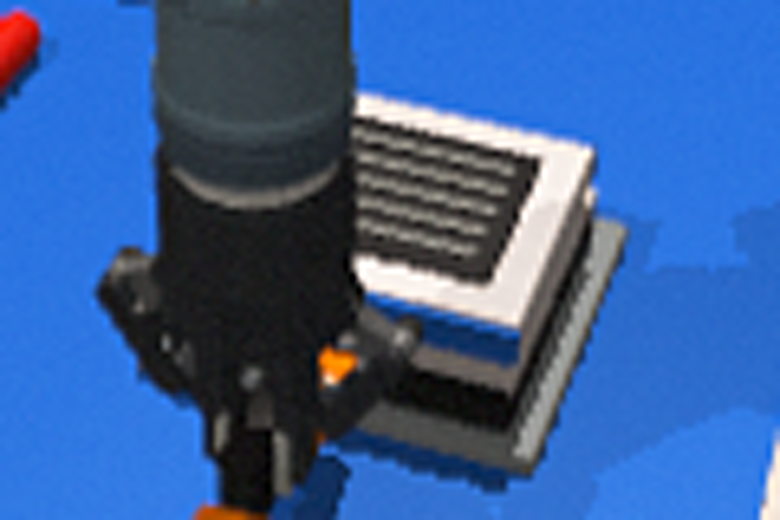

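>>> carry_out(
  steps=[
    {"linear": [0, 0, 0], "spin": 0, "jaw": 0},
    {"linear": [0, 0, 0], "spin": 0, "jaw": 0},
    {"linear": [-0.8, 0, 0], "spin": 0, "jaw": 0},
    {"linear": [-0.8, 0, 0], "spin": 0, "jaw": 0},
    {"linear": [0, 0, 0], "spin": 0, "jaw": 0},
    {"linear": [0, 0, 0], "spin": 0, "jaw": 0},
    {"linear": [0, 0, 0], "spin": 0, "jaw": 0},
  ],
)

```text
time_s: 13.55
eef_pos: [531.9, 242.7, 52.2]
eef_rot: [-0.0, 0.725, 0.689, -0.0]
force: [0.4, 0.3, -1.1]
width: 0.204
grasp_force: 59.0
```

```bash
python3 - <<'E'
from h import *
z=[]
for i in range(6):
    env.camera('top'); s=env.sense(); z.append([*s['eef_pos'],*s['force']])
z=np.array(z);print(s['time_s'],z.mean(0).round(2),z.std(0).round(2))
print((z[:,:2].mean(0)-[524,93.5])@[.054,.9985],(z[:,:2].mean(0)-[524,93.5])@[.9985,-.054])
E
```

```text
13.85 [ 5.3194e+02  2.4301e+02  5.2140e+01  2.2000e-01  7.0000e-02 -1.2100e+00] [0.01 0.08 0.01 0.34 0.38 0.45]
149.711638781078 -0.14942631430569722
```

>>> carry_out(
  steps=[
    {"linear": [0, 0, 0.1], "spin": 0, "jaw": 0},
    {"linear": [0, 0, 0.1], "spin": 0, "jaw": 0},
    {"linear": [0, 0, 0.05], "spin": 0, "jaw": 0},
    {"linear": [0, 0, 0], "spin": 0, "jaw": 0},
    {"linear": [0, 0, 0], "spin": 0, "jaw": 0},
  ],
)

```text
time_s: 14.27
eef_pos: [531.8, 242.9, 49.6]
eef_rot: [-0.0, 0.725, 0.689, -0.0]
force: [-0.4, -0.4, -0.8]
width: 0.201
grasp_force: 59.0
```

>>> carry_out(
  steps=[
    {"linear": [-0.2, 0, 0], "spin": 0, "jaw": 0},
    {"linear": [-0.2, 0, 0], "spin": 0, "jaw": 0},
    {"linear": [-0.2, 0, 0], "spin": 0, "jaw": 0},
    {"linear": [-0.2, 0, 0], "spin": 0, "jaw": 0},
    {"linear": [-0.2, 0, 0], "spin": 0, "jaw": 0},
    {"linear": [0, 0, 0], "spin": 0, "jaw": 0},
  ],
)

```text
time_s: 14.77
eef_pos: [531.4, 232.4, 49.6]
eef_rot: [0.0, 0.725, 0.689, -0.0]
force: [-1.1, 0.1, -1.2]
width: 0.2
grasp_force: 59.0
```

>>> carry_out(
  steps=[
    {"linear": [-0.25, 0, 0], "spin": 0, "jaw": 0},
    {"linear": [-0.25, 0, 0], "spin": 0, "jaw": 0},
    {"linear": [-0.25, 0, 0], "spin": 0, "jaw": 0},
    {"linear": [-0.25, 0, 0], "spin": 0, "jaw": 0},
    {"linear": [-0.25, 0, 0], "spin": 0, "jaw": 0},
    {"linear": [-0.25, 0, 0], "spin": 0, "jaw": 0},
    {"linear": [-0.25, 0, 0], "spin": 0, "jaw": 0},
    {"linear": [-0.25, 0, 0], "spin": 0, "jaw": 0},
    {"linear": [-0.25, 0, 0], "spin": 0, "jaw": 0},
    {"linear": [-0.25, 0, 0], "spin": 0, "jaw": 0},
    {"linear": [0, 0, 0], "spin": 0, "jaw": 0},
    {"linear": [0, 0, 0], "spin": 0, "jaw": 0},
  ],
)

```text
time_s: 15.77
eef_pos: [531.1, 211.4, 50.3]
eef_rot: [-0.002, 0.724, 0.69, 0.003]
force: [1.0, 9.2, -2.9]
width: 0.203
grasp_force: 58.7
```

>>> carry_out(
  steps=[
    {"linear": [-0.2, 0, 0], "spin": 0, "jaw": 0},
    {"linear": [-0.2, 0, 0], "spin": 0, "jaw": 0},
    {"linear": [-0.2, 0, 0], "spin": 0, "jaw": 0},
    {"linear": [-0.2, 0, 0], "spin": 0, "jaw": 0},
    {"linear": [-0.2, 0, 0], "spin": 0, "jaw": 0},
    {"linear": [-0.2, 0, 0], "spin": 0, "jaw": 0},
    {"linear": [0, 0, 0], "spin": 0, "jaw": 0},
    {"linear": [0, 0, 0], "spin": 0, "jaw": 0},
  ],
)

```text
time_s: 16.43
eef_pos: [530.3, 199.2, 50.2]
eef_rot: [-0.002, 0.724, 0.689, 0.003]
force: [1.3, 8.7, -2.3]
width: 0.2
grasp_force: 58.7
```

```bash
python3 - <<'E'
from h import *
s=env.sense();p=s['eef_pos'];print(s['time_s'],p,s['eef_rot'],s['force'],(p[:2]-[524,93.5])@[.054,.9985])
c,im=snap('side','side6');
o=cv2.imread('pics/side0.png')
f=lambda i:cv2.resize(i[195:275,325:385],(390,520),interpolation=cv2.INTER_CUBIC)
cv2.imwrite('pics/s6c.png',np.hstack([f(o),f(im)]))
E
```

```text
16.4333 [530.34542804 199.16199277  50.21433645] [-0.00203847  0.7242977   0.68947778  0.0030134 ] [ 1.34753408  8.73171277 -2.31137026] 105.84615289220147
```

View pics/s6c.png

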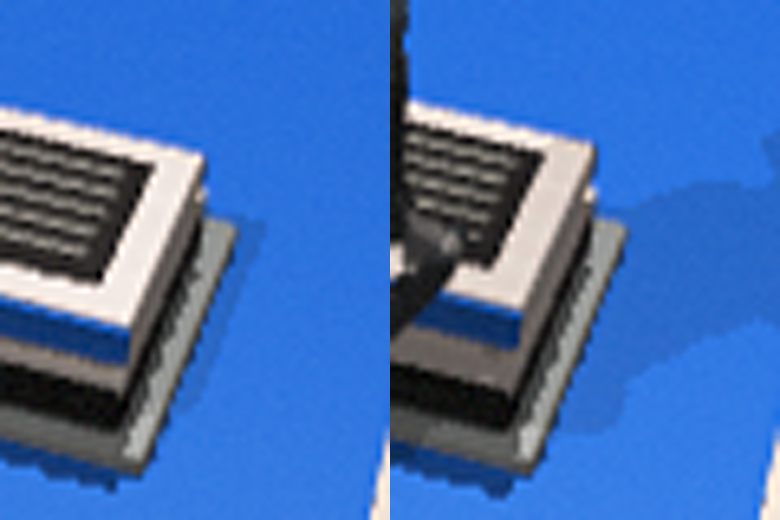

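```bash
python3 - <<'E'
from h import *
c=load('side0');C=np.array([524,93.5]);n=np.array([.054,.9985]);x=np.array([.9985,-.054])
G={k:cv2.imread(f'pics/{k}.png').astype(float)[:,:,2] for k in('side0','side4','side6')} # red: blue bg dark
def edge(g,u,v0,v1,rise):
    p=g[v0:v1,u].copy(); p=p if rise else -p
    d=np.diff(p);i=d.argmax();a=d[max(i-2,0):i+3].clip(0);return v0+.5+(np.arange(max(i-2,0),max(i-2,0)+len(a))*a).sum()/a.sum()
for name,yy,cols,rise in(('right',-65,range(345,354),1),('left',65,range(339,344),0)):
    for k in G:
        e=[]
        for u in cols:
            # expected row by fit of edge points at z=72
            P=[proj(c,[*(C+a*x+yy*n),72]) for a in(-80,80)]
            v=P[0][1]+(u-P[0][0])*(P[1][1]-P[0][1])/(P[1][0]-P[0][0])
            r=edge(G[k],u,int(v)-8,int(v)+6,rise)
            dv=proj(c,[*(C-60*x+yy*n),82])-proj(c,[*(C-60*x+yy*n),72]); sl=(P[1][1]-P[0][1])/(P[1][0]-P[0][0])
            e.append((v-r)/-(dv[1]-sl*dv[0])*10)
        print(name,k,np.median(e).round(2),np.std(e).round(2))
E
```

```text
right side0 -11.43 0.43
right side4 -7.93 0.33
right side6 -5.05 0.39
left side0 -4.44 0.2
left side4 -6.41 0.3
left side6 6.18 0.1
```

>>> carry_out(
  steps=[
    {"linear": [-0.2, 0, 0], "spin": 0, "jaw": 0},
    {"linear": [-0.2, 0, 0], "spin": 0, "jaw": 0},
    {"linear": [-0.2, 0, 0], "spin": 0, "jaw": 0},
    {"linear": [-0.2, 0, 0], "spin": 0, "jaw": 0},
    {"linear": [-0.1, 0, 0], "spin": 0, "jaw": 0},
    {"linear": [0, 0, 0], "spin": 0, "jaw": 0},
    {"linear": [0, 0, 0], "spin": 0, "jaw": 0},
  ],
)

```text
time_s: 17.07
eef_pos: [529.0, 186.5, 49.6]
eef_rot: [0.0, 0.725, 0.689, -0.0]
force: [0.0, -0.6, -2.8]
width: 0.209
grasp_force: 58.7
```

>>> carry_out(
  steps=[
    {"linear": [-0.1, 0, 0], "spin": 0, "jaw": 0},
    {"linear": [0, 0, 0], "spin": 0, "jaw": 0},
    {"linear": [0, 0, 0], "spin": 0, "jaw": 0},
  ],
)

```text
time_s: 17.32
eef_pos: [529.1, 185.8, 49.7]
eef_rot: [0.0, 0.725, 0.689, -0.0]
force: [0.1, -0.1, -1.5]
width: 0.203
grasp_force: 58.7
```

>>> carry_out(
  steps=[
    {"linear": [0.5, 0, 0], "spin": 0, "jaw": 0},
    {"linear": [1, 0, 0], "spin": 0, "jaw": 0},
    {"linear": [1.5, 0, 0], "spin": 0, "jaw": 0},
    {"linear": [1.5, 0, 0], "spin": 0, "jaw": 0},
    {"linear": [1.5, 0, 0], "spin": 0, "jaw": 0},
    {"linear": [1.5, 0, 0], "spin": 0, "jaw": 0},
    {"linear": [0, 0, 0], "spin": 0, "jaw": 0},
    {"linear": [0, 0, 0], "spin": 0, "jaw": 0},
    {"linear": [0, 0, -2.5], "spin": 0, "jaw": 0},
    {"linear": [0, 0, -3.5], "spin": 0, "jaw": 0},
    {"linear": [0, 0, -3.5], "spin": 0, "jaw": 0},
    {"linear": [0, 0, 0], "spin": 0, "jaw": 0},
  ],
)

```text
time_s: 18.32
eef_pos: [537.0, 261.9, 152.1]
eef_rot: [0.003, 0.725, 0.689, 0.005]
force: [1.5, 0.6, -0.8]
width: 0.198
grasp_force: 59.0
```

>>> carry_out(
  steps=[
    {"linear": [-3, 0, 0], "spin": 0, "jaw": 0},
    {"linear": [-3, 0, 0], "spin": 0, "jaw": 0},
    {"linear": [-3, 0, 0], "spin": 0, "jaw": 0},
    {"linear": [-3, 0, 0], "spin": 0, "jaw": 0},
    {"linear": [-3, 0, 0], "spin": 0, "jaw": 0},
    {"linear": [-3, 0, 0], "spin": 0, "jaw": 0},
    {"linear": [-3, 0, 0], "spin": 0, "jaw": 0},
    {"linear": [-3, 0, 0], "spin": 0, "jaw": 0},
    {"linear": [-3, 0, 0], "spin": 0, "jaw": 0},
    {"linear": [-3, 0, 0], "spin": 0, "jaw": 0},
    {"linear": [-3, 0, 0], "spin": 0, "jaw": 0},
    {"linear": [-0.2, 0, 0], "spin": 0, "jaw": 0},
    {"linear": [0, 0, 0], "spin": 0, "jaw": 0},
    {"linear": [0, 0, 0], "spin": 0, "jaw": 0},
    {"linear": [0, 0, 0], "spin": 0, "jaw": 0},
  ],
)

```text
time_s: 19.57
eef_pos: [515.6, -69.8, 144.5]
eef_rot: [-0.0, 0.725, 0.689, -0.0]
force: [-0.2, 0.3, -1.4]
width: 0.205
grasp_force: 59.0
```

>>> carry_out(
  steps=[
    {"linear": [0, 0, 2.5], "spin": 0, "jaw": 0},
    {"linear": [0, 0, 2.5], "spin": 0, "jaw": 0},
    {"linear": [0, 0, 2.5], "spin": 0, "jaw": 0},
    {"linear": [0, 0, 1.4], "spin": 0, "jaw": 0},
    {"linear": [0, 0, 0.5], "spin": 0, "jaw": 0},
    {"linear": [0, 0, 0], "spin": 0, "jaw": 0},
    {"linear": [0, 0, 0], "spin": 0, "jaw": 0},
    {"linear": [0, 0, 0], "spin": 0, "jaw": 0},
    {"linear": [0, 0, 0], "spin": 0, "jaw": 0},
  ],
)

```text
time_s: 20.32
eef_pos: [517.3, -70.8, 52.1]
eef_rot: [0.001, 0.725, 0.689, 0.001]
force: [-0.0, 0.2, -0.9]
width: 0.199
grasp_force: 59.0
```

>>> carry_out(
  steps=[
    {"linear": [0.4, 0, 0], "spin": 0, "jaw": 0},
    {"linear": [0.4, 0, 0], "spin": 0, "jaw": 0},
    {"linear": [0.4, 0, 0], "spin": 0, "jaw": 0},
    {"linear": [0.4, 0, 0], "spin": 0, "jaw": 0},
    {"linear": [0.4, 0, 0], "spin": 0, "jaw": 0},
    {"linear": [0.4, 0, 0], "spin": 0, "jaw": 0},
    {"linear": [0.4, 0, 0], "spin": 0, "jaw": 0},
    {"linear": [0.4, 0, 0], "spin": 0, "jaw": 0},
    {"linear": [0.4, 0, 0], "spin": 0, "jaw": 0},
    {"linear": [0.4, 0, 0], "spin": 0, "jaw": 0},
    {"linear": [0, 0, 0], "spin": 0, "jaw": 0},
    {"linear": [0, 0, 0], "spin": 0, "jaw": 0},
  ],
)

```text
time_s: 21.32
eef_pos: [517.9, -30.5, 50.7]
eef_rot: [0.0, 0.725, 0.689, -0.0]
force: [0.5, 0.4, -0.9]
width: 0.198
grasp_force: 59.0
```

>>> carry_out(
  steps=[
    {"linear": [0.0, 0, 0.1], "spin": 0, "jaw": 0},
    {"linear": [0.2, 0, 0], "spin": 0, "jaw": 0},
    {"linear": [0.2, 0, 0], "spin": 0, "jaw": 0},
    {"linear": [0.2, 0, 0], "spin": 0, "jaw": 0},
    {"linear": [0.2, 0, 0], "spin": 0, "jaw": 0},
    {"linear": [0.2, 0, 0], "spin": 0, "jaw": 0},
    {"linear": [0.2, 0, 0], "spin": 0, "jaw": 0},
    {"linear": [0.2, 0, 0], "spin": 0, "jaw": 0},
    {"linear": [0.2, 0, 0], "spin": 0, "jaw": 0},
    {"linear": [0.2, 0, 0], "spin": 0, "jaw": 0},
    {"linear": [0.2, 0, 0], "spin": 0, "jaw": 0},
    {"linear": [0.2, 0, 0], "spin": 0, "jaw": 0},
    {"linear": [0.2, 0, 0], "spin": 0, "jaw": 0},
    {"linear": [0, 0, 0], "spin": 0, "jaw": 0},
    {"linear": [0, 0, 0], "spin": 0, "jaw": 0},
  ],
)

```text
time_s: 22.57
eef_pos: [519.7, -10.3, 50.0]
eef_rot: [0.003, 0.726, 0.688, -0.003]
force: [-1.2, -11.1, -1.7]
width: 0.201
grasp_force: 58.9
```

>>> carry_out(
  steps=[
    {"linear": [0.2, 0, 0], "spin": 0, "jaw": 0},
    {"linear": [0.2, 0, 0], "spin": 0, "jaw": 0},
    {"linear": [0.15, 0, 0], "spin": 0, "jaw": 0},
    {"linear": [0, 0, 0], "spin": 0, "jaw": 0},
    {"linear": [0, 0, 0], "spin": 0, "jaw": 0},
    {"linear": [0, 0, 0], "spin": 0, "jaw": 0},
  ],
)

```text
time_s: 23.07
eef_pos: [519.3, -0.9, 49.5]
eef_rot: [-0.0, 0.725, 0.689, -0.0]
force: [-0.4, -0.6, -4.0]
width: 0.202
grasp_force: 58.7
```

>>> carry_out(
  steps=[
    {"linear": [-0.5, 0, 0], "spin": 0, "jaw": 0},
    {"linear": [-1, 0, 0], "spin": 0, "jaw": 0},
    {"linear": [-1.5, 0, 0], "spin": 0, "jaw": 0},
    {"linear": [-1.5, 0, 0], "spin": 0, "jaw": 0},
    {"linear": [-1.5, 0, 0], "spin": 0, "jaw": 0},
    {"linear": [-1.5, 0, 0], "spin": 0, "jaw": 0},
    {"linear": [-1, 0, 0], "spin": 0, "jaw": 0},
    {"linear": [0, 0, 0], "spin": 0, "jaw": 0},
    {"linear": [0, 0, -3], "spin": 0, "jaw": 0},
    {"linear": [0, 0, -3], "spin": 0, "jaw": 0},
    {"linear": [0, 0, 0], "spin": 0, "jaw": 0},
    {"linear": [0, 0, 0], "spin": 0, "jaw": 0},
    {"linear": [0, 0, 0], "spin": 0, "jaw": 0},
  ],
)

```text
time_s: 24.15
eef_pos: [514.9, -85.8, 109.4]
eef_rot: [-0.0, 0.725, 0.689, 0.0]
force: [-1.2, 0.1, -2.2]
width: 0.202
grasp_force: 59.1
```

```bash
python3 - <<'E'
from h import *
s=env.sense();print(s['time_s'],s['eef_pos'],s['eef_rot'],s['force'])
_,w=snap('wrist','w7');c,im=snap('side','side7');o=cv2.imread('pics/side0.png')
f=lambda i:cv2.resize(i[195:275,280:370],(390,347),interpolation=cv2.INTER_CUBIC)
cv2.imwrite('pics/s7c.png',np.vstack([np.hstack([f(o),f(im)]),cv2.resize(w[0:100,160:480],(780,244))]))
E
```

```text
24.15 [514.92149316 -85.76594288 109.3598515 ] [-9.37834670e-05  7.24769909e-01  6.88990980e-01  2.35195670e-05] [-1.22149702  0.08071078 -2.22842995]
```

View pics/s7c.png

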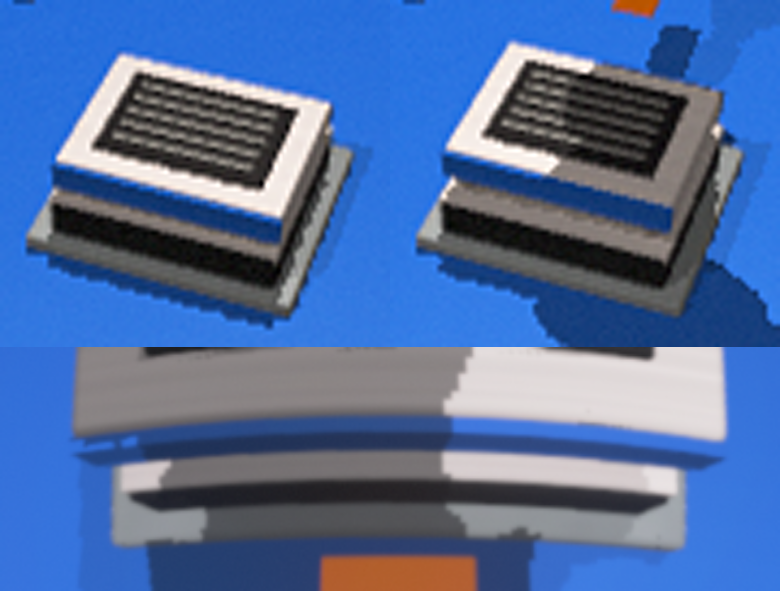

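>>> carry_out(
  steps=[
    {"linear": [-2.5, -0.2, 0], "spin": 0, "jaw": 0},
    {"linear": [-2.6, 0, 0], "spin": 0, "jaw": 0},
    {"linear": [-2.6, 0, 0], "spin": 0, "jaw": 0},
    {"linear": [-2.6, 0, 0], "spin": 0, "jaw": 0},
    {"linear": [-2.6, 0, 0], "spin": 0, "jaw": 0},
    {"linear": [-2.6, 0, 0], "spin": 0, "jaw": 0},
    {"linear": [-2.6, 0, 0], "spin": 0, "jaw": 0},
    {"linear": [-2.5, 0, 0], "spin": 0, "jaw": 0},
    {"linear": [0, 0, 0], "spin": -0.1, "jaw": 0},
    {"linear": [0, 0, 0], "spin": 0, "jaw": 0},
    {"linear": [0, 0, 2.5], "spin": 0, "jaw": 0},
    {"linear": [0, 0, 2.5], "spin": 0, "jaw": 0},
    {"linear": [0, 0, 2], "spin": 0, "jaw": 0},
    {"linear": [0, 0, 1.2], "spin": 0, "jaw": 0},
    {"linear": [0, 0, 0.4], "spin": 0, "jaw": 0},
    {"linear": [0, 0, 0], "spin": 0, "jaw": 0},
    {"linear": [0, 0, 0], "spin": 0, "jaw": 0},
    {"linear": [0, 0, 0], "spin": 0, "jaw": 0},
    {"linear": [0, 0, 0], "spin": 0, "jaw": 0},
    {"linear": [0, 0, 0], "spin": 0, "jaw": 0},
  ],
)

```text
time_s: 25.92
eef_pos: [503.4, -292.3, 24.8]
eef_rot: [0.001, 0.69, 0.724, 0.0]
force: [1.1, 0.3, -1.3]
width: 0.201
grasp_force: 59.1
```

>>> carry_out(
  steps=[
    {"linear": [0, 0, 0.2], "spin": 0, "jaw": 0},
    {"linear": [0, 0, 0.2], "spin": 0, "jaw": 0},
    {"linear": [0, 0, 0], "spin": 0, "jaw": 0},
    {"linear": [0, 0, 0], "spin": 0, "jaw": 0},
    {"linear": [0, 0, 0], "spin": 0, "jaw": 0},
  ],
)

```text
time_s: 26.33
eef_pos: [502.5, -291.7, 19.6]
eef_rot: [-0.0, 0.69, 0.724, -0.0]
force: [0.0, 0.4, -0.6]
width: 0.205
grasp_force: 59.1
```

Just above contact; 0.5 mm more, then open slowly, settle, and retreat.

>>> carry_out(
  steps=[
    {"linear": [0, 0, 0.05], "spin": 0, "jaw": 0},
    {"linear": [0, 0, 0], "spin": 0, "jaw": 0},
    {"linear": [0, 0, 0], "spin": 0, "jaw": 0},
  ],
)

```text
time_s: 26.58
eef_pos: [502.6, -291.8, 19.5]
eef_rot: [0.0, 0.69, 0.724, -0.0]
force: [-2.0, 1.3, 2.7]
width: 0.201
grasp_force: 59.5
```

>>> carry_out(
  steps=[
    {"linear": [0, 0, 0], "spin": 0, "jaw": 0.3},
    {"linear": [0, 0, 0], "spin": 0, "jaw": 0.5},
    {"linear": [0, 0, 0], "spin": 0, "jaw": 0.7},
    {"linear": [0, 0, 0], "spin": 0, "jaw": 0.7},
    {"linear": [0, 0, 0], "spin": 0, "jaw": 0.7},
    {"linear": [0, 0, 0], "spin": 0, "jaw": 0.7},
    {"linear": [0, 0, -1], "spin": 0, "jaw": 0.7},
    {"linear": [0, 0, -2], "spin": 0, "jaw": 0.7},
    {"linear": [0, 0, -3], "spin": 0, "jaw": 0.7},
    {"linear": [0, 0, -3], "spin": 0, "jaw": 0.7},
    {"linear": [0, 0, -3], "spin": 0, "jaw": 0.7},
    {"linear": [0, 0, -3], "spin": 0, "jaw": 0.7},
    {"linear": [0, 0, -3], "spin": 0, "jaw": 0.7},
    {"linear": [0, 0, 0], "spin": 0, "jaw": 0.7},
    {"linear": [0, 0, 0], "spin": 0, "jaw": 0.7},
    {"linear": [0, 0, 0], "spin": 0, "jaw": 0.7},
  ],
)

```text
time_s: 27.92
eef_pos: [502.5, -291.7, 199.3]
eef_rot: [0.0, 0.69, 0.724, -0.0]
force: [0.2, -0.1, -0.5]
width: 0.699
grasp_force: 0.0
```

```bash
python3 - <<'E'
from h import *
s=env.sense();print(s['time_s'],s['eef_pos'],s['width'],s['grasp_force'],s['force'])
c,w=snap('wrist','w9')
_,o=snap('side','side9');b=cv2.imread('pics/side0.png')
f=lambda i:cv2.resize(i[195:275,280:370],(390,347),interpolation=cv2.INTER_CUBIC)
cv2.imwrite('pics/end.png',np.vstack([np.hstack([f(b),f(o)]),cv2.resize(w[60:260,170:560],(487,250))[:,:487] if 0 else cv2.resize(w[60:260],(780,250))]))
E
```

```text
27.9167 [ 502.50609579 -291.72459799  199.32329808] 0.6986580587530057 0.0 [ 0.22963942 -0.12763027 -0.54584652]
```

View pics/end.png

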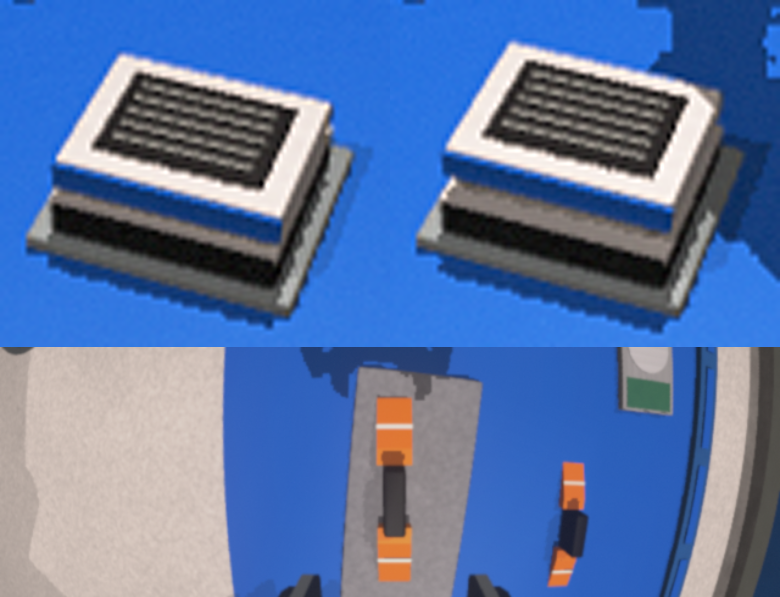

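The lid stands raised and level, and the wedge lies flat on the pad at (395,490). One numerical check of the rise before handing in:

```bash
python3 - <<'E'
from h import *
c=load('side0');C=np.array([524,93.5]);n=np.array([.054,.9985]);x=np.array([.9985,-.054])
A,B=[cv2.imread(f'pics/{k}.png')[:,:,2].astype(np.float32) for k in('side0','side9')]
for nm,y in(('right',-65),('left',65)):
    for a in(-40,0,40):
        p=proj(c,[*(C+a*x+y*n),72]);q=proj(c,[*(C+a*x+y*n),82])
        u,v=p.round().astype(int); T=cv2.resize(A[v-4:v+5,u-6:u+7],None,fx=8,fy=8,interpolation=cv2.INTER_CUBIC)
        S=cv2.resize(B[v-12:v+9,u-6:u+7],None,fx=8,fy=8,interpolation=cv2.INTER_CUBIC)
        m=cv2.minMaxLoc(cv2.matchTemplate(S,T,cv2.TM_CCOEFF_NORMED));print(nm,a,((64-m[3][1])/8/(p[1]-q[1])*10).round(1),round(m[1],2))
E
```

```text
right -40 10.9 0.98
right 0 10.9 0.99
right 40 11.0 0.99
left -40 10.6 0.99
left 0 10.6 0.99
left 40 10.7 0.99
```

```bash
python3 -c "
from rig import env
print(env.hand_in())"
```

```text
the job is handed in; nothing more can be done
None
```

The job is handed in at about 28 s: the side camera puts the lid about 10.6 mm (left) and 10.9 mm (right) above where it started, the tilt on the way worked out at roughly 6 mm at most, and the wedge lies flat on its grey pad, released.

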